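# Catch the parts-case lid and lower it shut

### The job

The coils are laid out in the grey parts case: close it without jarring them. With the fingers, tip the open lid over from behind, catch it from underneath on the fingers before it is halfway down, and lower it gently until it is fully shut, never letting it drop. Do not pinch the lid, and leave the bottle, spool, tray and marker where they are.

Things in the scene. Friction and masses are not known exactly. Their poses are not given: they have to be found in the camera images.
- case: Open-topped grey plastic parts case fixed to the bench, 130 mm front to back (its x), 180 mm wide (its y), 85 mm tall. Origin: centre of its underside on the bench; its -x side is the front, the lid is hinged along the top of its +x side. Copper coils inside stay below 62 mm height.
- lid (a joint): Lid angle in rad: 0 = shut, grows as it opens, 1.57 = upright; leaning back it rests on a stop at 1.92. Tired damper (0.30 N m per rad/s): tipped below about 1.45 the lid falls shut by itself, slowly at first: 3 to 5 s in all from 1.4. Unheld it reaches 0.65 to 0.95 rad/s near the rim; let go, it gathers speed within a few mm. Gently lowered means no faster than 0.5 rad/s.
- lid_hinge (a point): Point on the hinge line, mid-width, at the level of the lid's underside when shut (86 mm above the bench, 65 mm behind the case's centre). The lid turns about the case's y axis through it.
- lid_lip (a point): Middle of the lid's free edge, on the underside (inner face), 160 mm from the hinge line. When shut the lid overhangs the case's front face by 30 mm here, so a finger can bear it from underneath all the way down. Its x points from the lip to the hinge, its z out of the lid's outer face. The lid is a flat plate 160 x 180 x 11 mm, 0.31 kg: a black liner 5 mm thick inside, a grey shell outside.
- bottle: Loose white bottle with steel cap, 56 mm across, 125 mm tall. Origin at the centre of its foot. Leave alone.
- spool: Loose spool of copper wire, 44 mm across, 40 mm tall. Origin at the centre of its foot. Leave alone.
- tray: Loose clear tray of small parts, 100 x 150 x 30 mm, behind the case. Origin at the centre of its underside. Leave alone.
- marker: Loose black marker pen lying flat, 135 mm long (its x), 14 mm thick. Origin near its middle, on the bench. Leave alone.

How it is judged:
By the outcome, as a careful person would: the job done as asked, in the order asked, and still so for the second after the job is handed in, with the robot touching nothing.
It also fails if it takes over 58 s, if anything falls off the work surface, if the arm or the gripper's body presses on something with over 40 N, if the wrist force passes 120 N, or if a joint passes its speed limit or range.

### The arm

A 7-joint arm with a two-finger parallel gripper is mounted at the origin on the work surface. World frame = base frame: x ahead of the robot, y to its left, z up, the work surface at z = 0. Lengths are in m, angles in degrees, forces in N, time in s.
With the tool pointing down it reaches from about 0.375 to 0.925 m from the base axis. Payload 3.1 kg.
Tool frame: the origin (TCP) lies midway between the tips of the shut fingers; the grasp point (between the pads) lies 19 mm behind it (ctrl.grasp_offset is the distance from the TCP to the grasp point, in m); x points along the fingers, y is the direction in which the jaws open and shut, and the axes are right-handed (so a half turn about x gives the same grasp; the last joint's range is limited). The gripper opens to 85 mm and grips with 20 to 120 N. Pads are 22 mm wide; open, the fingers measure 114 mm over their backs; the gripper's body (76 mm by 85 mm) begins 54 mm behind the grasp point. The pads swing forward as they close: fully open they stand 13 mm farther back than shut.
Start: joints at [-5.604, 21.939, 2.515, 91.553, -1.026, 66.532, -2.859], TCP at [0.65, 0, 0.231] pointing down, gripper open.
Joint ranges: [-149.38, 149.38], [-23.57, 123.04], [-84.95, 90], [0, 143.3], [-89.99, 269.99], [3.08, 112.72], [-163.45, 163.45]. Speed limits (degrees/s): [159.86, 159.86, 180, 180, 180, 180, 180].

### API

Orientations are given as [roll, pitch, yaw] about the fixed x, y, z axes, in that order (R = Rz(yaw) Ry(pitch) Rx(roll)).
In Python, from station import get_state, optics, job_done, ctrl gives the robot as it stands.
- The arm moves only by the tool servo_tool, never from a script. Its arguments are lists of equal length, an entry for each row: "claw": the gripper command: -1 is fully open, 1 is shut, values between are in proportion; "offset": the shift along the tool's x, y, z in units of 25 mm (1.0 is 25 mm), a list of three; "turn": the turn about the tool's x in rad. In form: {"claw": [claw, ...], "offset": [[tx, ty, tz], ...], "turn": [turn, ...]}. A call has 1 to 8 rows; each row shifts and turns the pose as measured when the row begins, along the tool's axes as they then stand; what a row does not reach is not made up. A row lasts 1/10 s, in which the tool goes at most 50 mm and 8.59 degrees, less where a joint would pass 70% of its speed; a pose out of reach is approached as far as the arm can. A call is refused whole if a number of a shift passes 1 or a number of a turn 0.15, either way. A call with a gripper value outside its range is refused whole. The fingers move at their own pace and stop on an object; "squeeze" is the grip in N (left out, the last holds). Time passes only in rows, so rows that do not move let the fingers close. It gives the time, the measured TCP pose, the force and the opening at its end, in the units of the state.
- get_state(): the state, without advancing time (a new reading comes with each control period).
- optics.read_camera(name): name is "scene" or "side" or "wrist"; returns a dict with "frame" (384x512x3 uint8, red, green, blue), "intrinsics" (3x3 intrinsics, pixels), "k1" (the pictures are not rectified: a ray, as slopes to the right and down, at radius r is drawn at 1 + k1 r^2 times it, then the intrinsics apply), "R" (3x3) and "t" (3): a world point X has camera coordinates R X + t; the wrist camera has in their place "T_tool_cam" (4x4, takes a point from camera to tool coordinates, whose origin is the TCP and whose axes are the tool frame's). Camera axes: x right, y down, z forward; pixel columns grow to the right and rows downward; lengths in m; the calibration is good to about 2 mm. A picture is of the moment at which its call begins: read the wrist's pose just before it. There is no depth.
- job_done(): hands the job in, once; it reports no verdict.
The state is a dict: "time_s": time; "q": joint angles; "joint_vel": joint speeds; "tau": joint torques, N m; "tool_pos": TCP position; "eef_rot": TCP orientation; "wrist_force": force on the tool from outside, world axes, zero at the start; "wrist_torque": the same for the moment, N m; "finger_gap": opening from 0.0 (shut) to 1.0 (fully open).
Only numpy, scipy, OpenCV 4.12 (cv2) and the standard library are available. Lean on these libraries where they do the work, as an engineer would, in place of code of your own. Each camera call takes 0.05 s, during which the arm holds its last target. There are 200 camera calls.

## Working session

There is one attempt and no reset: what is moved stays moved. The work goes in short steps, Python scripts to look and compute and a tool call to move; the robot and the scene stay as the last step left them, time stands still between calls to the robot, and variables do not carry over. Pictures are saved under pics/ and viewed, about 8 in all and at most 12, crops included, and the job is handed in when it is done.

Besides the shell and the picture viewer there is one more tool, called after "Request:" in YAML: its name, and indented under it one key for each argument. servo_tool: Moves the arm, as the interface text tells. Its arguments: {"type":"object","properties":{"claw":{"type":"array"},"offset":{"type":"array"},"turn":{"type":"array"},"squeeze":{"type":"number"}},"required":["claw","offset","turn"]}

```bash
mkdir -p pics; ls
cat > h.py <<'E'
import numpy as np, cv2
from station import get_state, optics, job_done, ctrl
def shot(n,f):
    s=get_state(); c=optics.read_camera(n); cv2.imwrite('pics/'+f,c['frame'][:,:,::-1]); np.save('pics/'+f+'.npy',{k:v for k,v in c.items() if k!='frame'},allow_pickle=True); return s,c
def proj(c,X):
    p=np.atleast_2d(X)@np.array(c['R']).T+np.array(c['t']); s=p[:,:2]/p[:,2:]
    s=s*(1+c['k1']*(s**2).sum(1,keepdims=True)); K=np.array(c['intrinsics'])
    return s@K[:2,:2].T+K[:2,2]
def ray(c,uv):
    K=np.array(c['intrinsics']); d=(np.array(uv,float)-K[:2,2])/[K[0,0],K[1,1]]; s=d.copy()
    for _ in range(30): s=d/(1+c['k1']*(s@s))
    R=np.array(c['R']); return -R.T@np.array(c['t']), R.T@np.array([s[0],s[1],1])
def atz(c,uv,z):
    o,d=ray(c,uv); return o+d*(z-o[2])/d[2]
E
python3 - <<'E'
from h import *
for n in('scene','side'):
    s,c=shot(n,n+'.png'); print(n,-np.array(c['R']).T@c['t'])
    cv2.imwrite('pics/'+n+'.png',c['frame'][:,:,::-1])
print(s)
a=cv2.imread('pics/scene.png');b=cv2.imread('pics/side.png')
E
```

```text
pics
scene [1.20565189 0.075579   0.85913999]
side [ 0.17873448 -0.6360851   0.56409319]
{'time_s': 0.05, 'q': array([-5.60285782, 21.99475709,  2.51097679, 91.6468216 , -1.02325542,
       66.53080655, -2.86077725]), 'joint_vel': array([ 0.02659751,  0.03254044,  0.04512442, -0.03653091, -0.04069365,
       -0.016219  ,  0.04097868]), 'tau': array([ 2.01374700e-03, -4.35046327e+01,  1.02970496e+00, -2.50664860e+01,
        1.08466472e-02,  5.90929849e-03, -1.80890822e-05]), 'tool_pos': array([ 6.49079628e-01, -1.84588237e-05,  2.29873651e-01]), 'eef_rot': array([ -86.13481137,   89.85007157, -176.13117522]), 'wrist_force': array([0.57700847, 0.28167496, 0.10754874]), 'wrist_torque': array([-0.01893721,  0.03559164, -0.01900242]), 'finger_gap': 1.000639698236033}
```

View pics/scene.png

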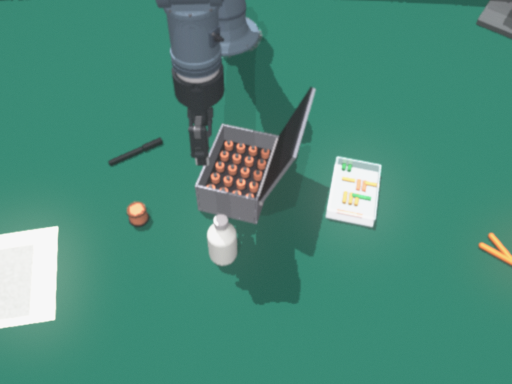

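View pics/side.png

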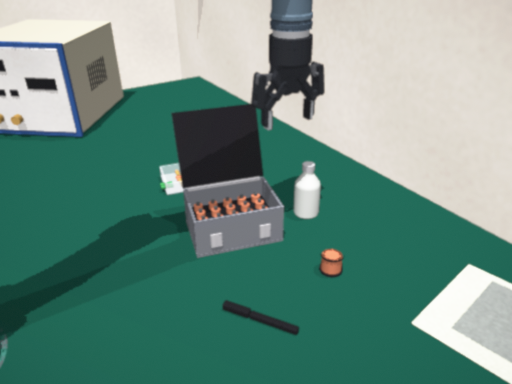

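Scene: the case is at about (240,172), with the lid hinged on its right side (world +y) and leaning back. The bottle is at (222,243), spool (138,213), marker (135,152) and tray (355,190). In the side view the case front faces that camera at (235,228), with the lid at (220,145). I'll zoom both views to get corner pixels.

Run:
```python
from h import *
a=cv2.imread('pics/scene.png')[80:230,190:320];b=cv2.imread('pics/side.png')[95:260,170:300]
a=cv2.resize(a,(390,450),interpolation=2);b=cv2.resize(b,(390,495),interpolation=2)
a=cv2.copyMakeBorder(a,0,45,0,10,0)
cv2.imwrite('pics/crop1.png',cv2.convertScaleAbs(np.hstack([a,b]),alpha=1.6,beta=15))
```

```text
(no output)
```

View pics/crop1.png

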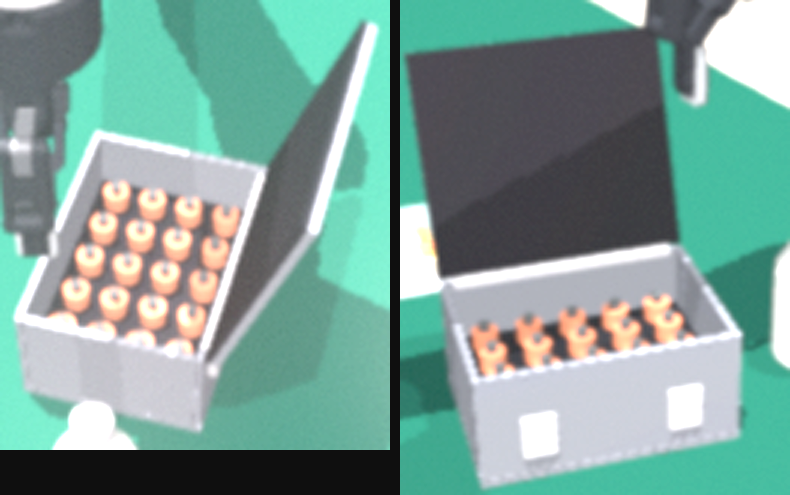

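```bash
cat > fit.py <<'E'
from h import *
from scipy.optimize import least_squares
S=np.load('pics/scene.png.npy',allow_pickle=True).item();D=np.load('pics/side.png.npy',allow_pickle=True).item()
f=lambda x,y,z:(x/1e3,y/1e3,z/1e3)
ps=[(f(-65,-90,85),(18,320)),(f(65,-90,85),(203,352)),(f(-65,-90,0),(28,390)),(f(65,-90,0),(200,430)),(f(-65,90,85),(100,133)),(f(65,90,85),(265,170)),('n',(308,232)),('f',(365,25))]
pd=[(f(-65,90,85),(468,378)),(f(-65,-90,85),(740,335)),(f(-65,90,0),(485,487)),(f(-65,-90,0),(740,437)),(f(65,90,85),(443,283)),(f(65,-90,85),(675,247)),('f',(408,55)),('n',(655,30))]
def lip(a,y): return np.array([.065-.16*np.cos(a),y,.086+.16*np.sin(a)])
def W(p,X):
    c,s=np.cos(p[2]),np.sin(p[2]); return np.array([[c,-s,0],[s,c,0],[0,0,1]])@np.array(X)+[p[0],p[1],0]
def res(p):
    r=[]
    for c,L,o in((S,ps,(190,80)),(D,pd,(170-400/3,95))):
        for X,uv in L:
            if isinstance(X,str): X=lip(p[3],.09 if X=='f' else -.09)
            r+=list(proj(c,W(p,X))[0]-[o[0]+uv[0]/3,o[1]+uv[1]/3])
    return np.array(r)
if __name__=='__main__':
    s=least_squares(res,[.65,.05,1.5,1.8],loss='soft_l1'); p=s.x
    print(p,np.degrees(p[2:])); print(res(p).reshape(-1,2).round(1).tolist())
    np.save('pose.npy',p)
    print('hinge',W(p,(.065,0,.086)),'lip',W(p,lip(p[3],0)),'ends',W(p,lip(p[3],.09)),W(p,lip(p[3],-.09)))
    print('bottle',atz(S,(223,258),0),atz(S,(221,219),.125),'spool',atz(S,(138,209),.04),'marker',atz(S,(110,161),.01),atz(S,(161,142),.01))
    print('tray',[atz(S,u,.03).round(3) for u in((341,159),(382,165),(373,222),(328,216))])
E
python3 fit.py
```

```text
[0.55144203 0.05491831 1.30831665 1.93837599] [ 74.96102237 111.06076353]
[[-1.4, -0.9], [0.0, 3.0], [-1.5, -0.2], [0.1, 0.6], [-1.5, -1.1], [0.8, -1.5], [0.0, -1.0], [1.3, -0.8], [1.7, 0.7], [0.7, -1.0], [-0.7, -0.2], [-0.2, -0.5], [-1.1, -0.8], [2.0, -1.5], [-0.7, -1.1], [0.4, -2.3]]
hinge [0.56830797 0.11769203 0.086     ] lip [0.58322714 0.17321998 0.23531198] ends [0.49630968 0.19657282 0.23531198] [0.67014459 0.14986713 0.23531198]
bottle [0.73695729 0.02705558 0.        ] [0.72580297 0.02735163 0.125     ] spool [ 0.64879163 -0.14888003  0.04      ] marker [ 0.49708923 -0.2410029   0.01      ] [ 0.43751777 -0.13054626  0.01      ]
tray [array([0.499, 0.283, 0.03 ]), array([0.515, 0.374, 0.03 ]), array([0.667, 0.332, 0.03 ]), array([0.653, 0.24 , 0.03 ])]
```

Request:
servo_tool:
  claw: [1,1,1,1]
  offset:
    - [-1,0,0]
    - [-1,0,0]
    - [-0.4,0,0]
    - [0,0,0]
  turn: [0.131,0.131,0,0]

```text
time_s: 0.5
tool_pos: [0.6465, -0.0001, 0.2868]
eef_rot: [-71.2, 89.3, -176.5]
wrist_force: [0.9, -0.5, 0.1]
finger_gap: 0.332
```

Request:
servo_tool:
  claw: [1,1,1,1,1,1,1,1]
  offset:
    - [0,-0.53,-1]
    - [0,-0.53,-1]
    - [0,-0.53,-1]
    - [0,-0.53,-1]
    - [0,-0.53,-1]
    - [0,-0.53,-1]
    - [0,-0.53,-1]
    - [0,-0.53,-1]
  turn: [0,0,0,0,0,0,0,0]

```text
time_s: 1.3
tool_pos: [0.5914, 0.2173, 0.2739]
eef_rot: [-54.0, 88.4, -159.1]
wrist_force: [0.2, -0.4, 0.5]
finger_gap: -0.002
```

Run:
```python
from h import *
s,c=shot('scene','s2.png'); print(s['tool_pos'],s['eef_rot'],s['wrist_force'],s['finger_gap'])
s,d=shot('side','d2.png')
a=c['frame'][40:240,170:390];b=d['frame'][60:260,140:340]
im=np.hstack([cv2.resize(a,(396,360),interpolation=2),cv2.resize(b,(360,360),interpolation=2)])
cv2.imwrite('pics/c2.png',cv2.convertScaleAbs(im[:,:,::-1],alpha=1.6,beta=15))
```

```text
[0.59136087 0.21733782 0.27389409] [ -54.01934384   88.36364823 -159.08349988] [ 0.19328716 -0.44026203  0.51649582] -0.002274968329286399
```

View pics/c2.png

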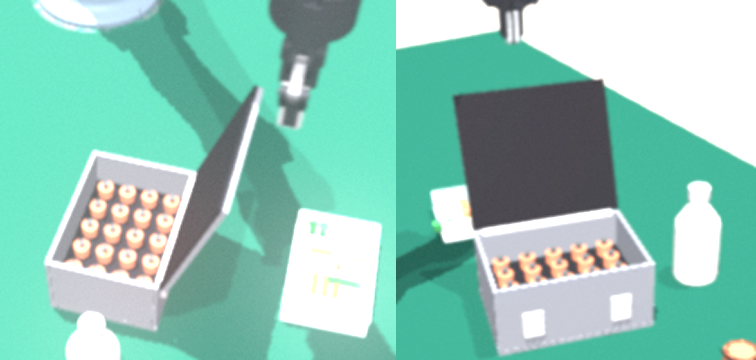

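The closed fingers are behind and above the lid (scene crop (290,110)), and the lid is still on its stop. Next I lower the fingers behind it.

Request:
servo_tool:
  claw: [1,1,1,1,1,1,1,1]
  offset:
    - [0.9,0,0]
    - [0.9,0,0]
    - [0.8,0,0]
    - [0,0,0.3]
    - [0,0,0.3]
    - [0,0,0.3]
    - [0,0,0.3]
    - [0,0,0]
  turn: [0,0,0,0,0,0,0,0]

```text
time_s: 2.2
tool_pos: [0.5791, 0.188, 0.2051]
eef_rot: [-59.7, 88.2, -163.8]
wrist_force: [-0.2, -0.2, 0.1]
finger_gap: 0.003
```

Request:
servo_tool:
  claw: [1,1,1,1,1,1,1,1]
  offset:
    - [0,0,0.24]
    - [0,0,0.24]
    - [0,0,0.24]
    - [0,0,0.24]
    - [0,0,0.24]
    - [0,0,0.24]
    - [0,0,0.24]
    - [0,0,0.24]
  turn: [0,0,0,0,0,0,0,0]

```text
time_s: 3.0
tool_pos: [0.5688, 0.1415, 0.2097]
eef_rot: [-68.2, 88.7, -172.0]
wrist_force: [-0.9, 0.4, 0.6]
finger_gap: 0.001
```

Request:
servo_tool:
  claw: [1,1,1,1,1,1,1]
  offset:
    - [0,0,0.22]
    - [0,0,0.22]
    - [0,0,0.22]
    - [0,0,0.2]
    - [-1,0,0]
    - [-1,0,0]
    - [-0.7,0,0.3]
  turn: [0,0,0,0,0,0,0]

```text
time_s: 3.7
tool_pos: [0.5585, 0.1067, 0.2731]
eef_rot: [-60.4, 87.8, -164.3]
wrist_force: [0.7, 0.1, 1.1]
finger_gap: 0.005
```

Run:
```python
from h import *
s,d=shot('side','d3.png'); print(s['tool_pos'],s['eef_rot'])
b=d['frame'][40:260,140:340]
cv2.imwrite('pics/c3.png',cv2.convertScaleAbs(cv2.resize(b,(500,550),interpolation=2)[:,:,::-1],alpha=1.6,beta=15))
import fit; p=np.load('pose.npy')
for a in(1.5,1.4,1.3,1.2,1.1): print(a,[((proj(d,fit.W(p,fit.lip(a,y)))[0]-[140,40])*2.5).round().tolist() for y in(.09,-.09)])
```

```text
[0.55849266 0.10668938 0.27306672] [ -60.37784959   87.82779373 -164.32301978]
1.5 [[91.0, 198.0], [314.0, 172.0]]
1.4 [[95.0, 208.0], [320.0, 181.0]]
1.3 [[98.0, 220.0], [326.0, 192.0]]
1.2 [[102.0, 234.0], [332.0, 205.0]]
1.1 [[106.0, 250.0], [338.0, 220.0]]
```

View pics/c3.png

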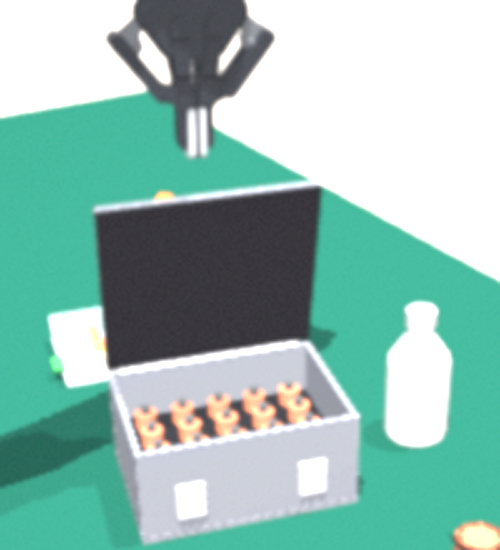

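The lid is falling slowly at about 1.36 rad (lip corners in the crop at (98,210) and (320,187)), and the fingers are above it. Next is the hop over to the front.

Request:
servo_tool:
  claw: [1,1,1,1,1,1]
  offset:
    - [0,0,1]
    - [0,0,1]
    - [0.4,0,0.9]
    - [1,0,0.1]
    - [1,0,0]
    - [0.4,0,0]
  turn: [0,0,0,0,0,0]

```text
time_s: 4.35
tool_pos: [0.5403, 0.0225, 0.2067]
eef_rot: [-45.8, 88.3, -150.2]
wrist_force: [-0.3, -0.3, -0.4]
finger_gap: -0.0
```

```bash
cat > ang.py <<'E'
from h import *
import fit,sys
p=np.load('pose.npy'); n=sys.argv[1]
s,d=shot('side','d%s.png'%n); t=s['tool_pos']; c,q=np.cos(p[2]),np.sin(p[2]); e=t[:2]-p[:2]
F=s['wrist_force']; print('xc %.4f yc %.4f z %.4f'%(c*e[0]+q*e[1],-q*e[0]+c*e[1],t[2]),'Fx_c %.2f Fz %.2f'%(c*F[0]+q*F[1],F[2]),s['eef_rot'],s['time_s'],d['R'] is None)
b=d['frame'][40:260,140:340]
im=cv2.convertScaleAbs(cv2.resize(b,(500,550),interpolation=2)[:,:,::-1],alpha=1.6,beta=15)
for i,a in enumerate(np.arange(0,1.5,.1)):
    for y in(.09,-.09):
        u=((proj(d,fit.W(p,fit.lip(a,y)))[0]-[140,40])*2.5).astype(int)
        cv2.putText(im,'%.1f'%a,(u[0]+(8 if y<0 else -30),u[1]),0,.35,(0,0,255),1); cv2.circle(im,tuple(int(v) for v in u),1,(0,0,255),-1)
cv2.imwrite('pics/c%s.png'%n,im)
E
python3 ang.py 4
```

```text
xc -0.0342 yc 0.0023 z 0.2067 Fx_c -0.38 Fz -0.41 [ -45.84715642   88.30882105 -150.23194543] 4.35 False
```

View pics/c4.png

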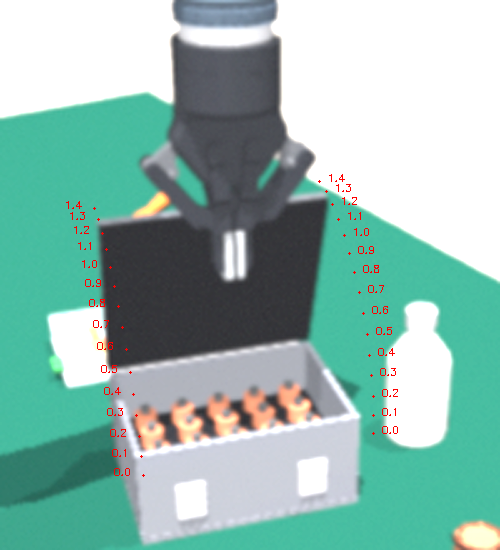

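The lid is at about 1.28 rad and the fingers are in front of it near the lip. I'll ease back slightly and let it settle on them.

Request:
servo_tool:
  claw: [1,1,1,1,1,1,1,1]
  offset:
    - [0,0,-0.3]
    - [0,0,-0.3]
    - [0,0,-0.1]
    - [0,0,0]
    - [0,0,0]
    - [0,0,0]
    - [0,0,0]
    - [0,0,0]
  turn: [0,0,0,0,0,0,0,0]

```text
time_s: 5.2
tool_pos: [0.5465, 0.0425, 0.2084]
eef_rot: [-42.8, 88.4, -147.0]
wrist_force: [-0.9, -0.5, -0.4]
finger_gap: 0.0
```

```bash
python3 ang.py 5
```

```text
xc -0.0133 yc 0.0015 z 0.2084 Fx_c -0.72 Fz -0.37 [ -42.76245641   88.42169447 -146.95208688] 5.2 False
```

View pics/c5.png

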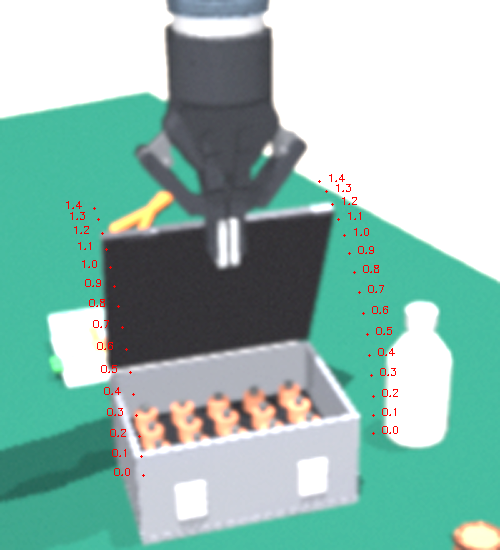

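The lid rests on the fingers at about 1.16 rad, with a contact force of about 0.7 N on the lip. I'll follow the lip's arc down at about 0.3 rad/s.

Request:
servo_tool:
  claw: [1,1,1,1,1,1,1,1]
  offset:
    - [0.08,0,0.16]
    - [0.085,0,0.17]
    - [0.09,0,0.17]
    - [0.095,0,0.165]
    - [0.1,0,0.165]
    - [0.105,0,0.16]
    - [0.11,0,0.16]
    - [0.115,0,0.155]
  turn: [0,0,0,0,0,0,0,0]

```text
time_s: 6.05
tool_pos: [0.5377, 0.0076, 0.1883]
eef_rot: [-42.1, 88.5, -146.3]
wrist_force: [0.2, -1.4, -0.4]
finger_gap: 0.002
```

```bash
python3 ang.py 6
```

```text
xc -0.0493 yc 0.0010 z 0.1883 Fx_c -1.28 Fz -0.38 [ -42.10546907   88.48771346 -146.34753773] 6.05 False
```

View pics/c6.png

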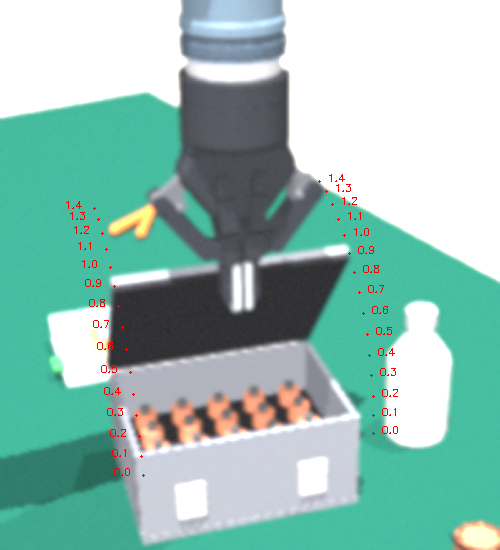

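The lid is at about 0.91 rad and still resting on the fingers; the finger offset from the lip is as planned.

Request:
servo_tool:
  claw: [1,1,1,1,1,1,1,1]
  offset:
    - [0.12,0,0.145]
    - [0.125,0,0.14]
    - [0.13,0,0.14]
    - [0.135,0,0.135]
    - [0.14,0,0.13]
    - [0.14,0,0.125]
    - [0.145,0,0.12]
    - [0.15,0,0.12]
  turn: [0,0,0,0,0,0,0,0]

```text
time_s: 6.9
tool_pos: [0.5294, -0.0218, 0.1588]
eef_rot: [-41.5, 88.4, -145.7]
wrist_force: [-0.3, -0.1, -1.1]
finger_gap: -0.001
```

```bash
python3 ang.py 7
```

```text
xc -0.0798 yc 0.0014 z 0.1588 Fx_c -0.20 Fz -1.14 [ -41.45990134   88.39006249 -145.7458821 ] 6.9 False
```

View pics/c7.png

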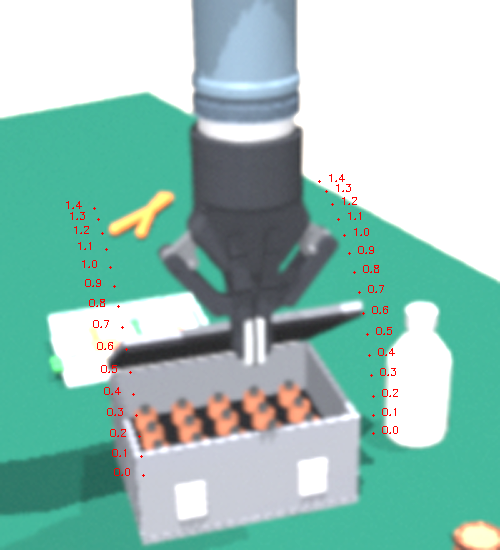

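The lid is at about 0.6 rad, resting on the fingers a little nearer their tips. I'll continue more slowly and bear slightly toward the hinge to keep contact firm.

Request:
servo_tool:
  claw: [1,1,1,1,1,1]
  offset:
    - [0.15,0,0.06]
    - [0.155,0,0.075]
    - [0.16,0,0.08]
    - [0.16,0,0.08]
    - [0.165,0,0.075]
    - [0.165,0,0.07]
  turn: [0,0,0,0,0,0]

```text
time_s: 7.55
tool_pos: [0.5251, -0.0359, 0.1327]
eef_rot: [-39.7, 88.3, -144.0]
wrist_force: [-0.8, -1.6, -0.5]
finger_gap: -0.002
```

```bash
python3 ang.py 8
python3 - <<'E'
import cv2
a=cv2.imread('pics/c7.png')[280:540,90:400];b=cv2.imread('pics/c8.png')[180:540,90:400]
cv2.imwrite('pics/z8.png',cv2.resize(b,None,fx=1.5,fy=1.5))
E
```

```text
xc -0.0945 yc 0.0019 z 0.1327 Fx_c -1.76 Fz -0.46 [ -39.67349701   88.25712892 -144.04790242] 7.55 False
```

View pics/z8.png

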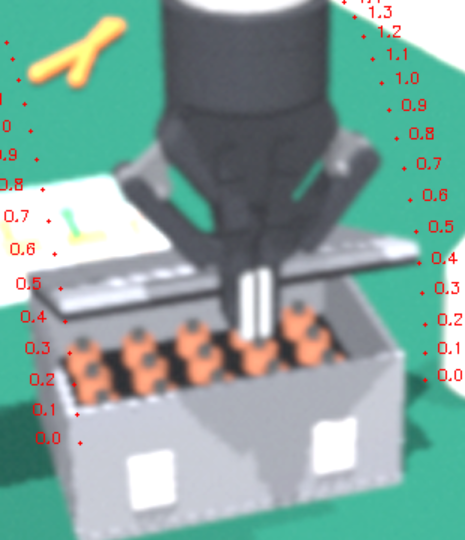

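The lid is at about 0.41 rad with its lip on the fingers, 17 mm above the tips.

Request:
servo_tool:
  claw: [1,1,1,1,1,1]
  offset:
    - [0.16,0,0.03]
    - [0.165,0,0.045]
    - [0.165,0,0.04]
    - [0.165,0,0.035]
    - [0.165,0,0.03]
    - [0.165,0,0.02]
  turn: [0,0,0,0,0,0]

```text
time_s: 8.2
tool_pos: [0.5223, -0.0443, 0.1055]
eef_rot: [-37.3, 88.1, -141.7]
wrist_force: [-1.1, -2.5, 0.1]
finger_gap: 0.0
```

```bash
python3 ang.py 9
python3 - <<'E'
import cv2
b=cv2.imread('pics/c9.png')[180:540,90:400]
cv2.imwrite('pics/z9.png',cv2.resize(b,None,fx=1.5,fy=1.5))
E
```

```text
xc -0.1034 yc 0.0024 z 0.1055 Fx_c -2.69 Fz 0.13 [ -37.25702436   88.08828576 -141.72783431] 8.2 False
```

Request:
servo_tool:
  claw: [1,1,1,1]
  offset:
    - [0.14,0,-0.03]
    - [0.15,0,-0.03]
    - [0.15,0,-0.03]
    - [0.15,0,-0.04]
  turn: [0,0,0,0]

```text
time_s: 8.65
tool_pos: [0.5211, -0.0469, 0.0889]
eef_rot: [-32.8, 87.7, -137.5]
wrist_force: [-0.7, -6.4, -0.9]
finger_gap: 0.001
```

```bash
python3 ang.py 10
python3 - <<'E'
import cv2
a,b=[cv2.imread('pics/c%d.png'%i)[180:540,90:400] for i in (9,10)]
cv2.imwrite('pics/z10.png',cv2.resize(cv2.hconcat([a,b]),None,fx=1.25,fy=1.25))
E
```

```text
xc -0.1062 yc 0.0028 z 0.0889 Fx_c -6.37 Fz -0.90 [ -32.81265374   87.73902524 -137.47965457] 8.65 False
```

View pics/z10.png

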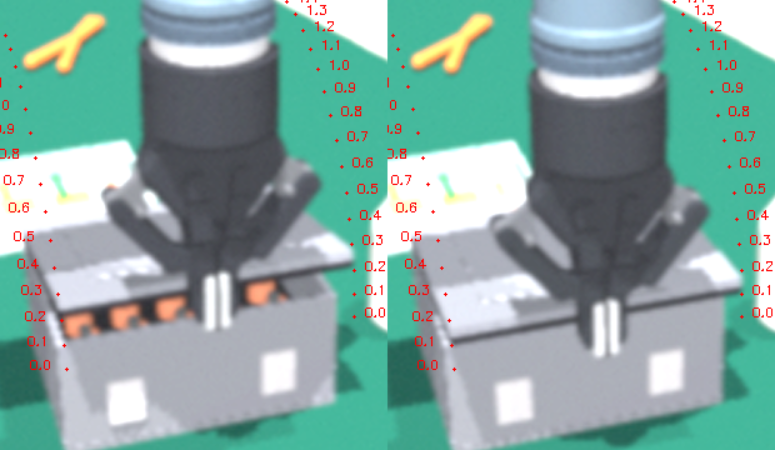

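The lid moved from about 0.23 to about 0.12 rad without dropping, and it is still held by the fingers (6 N toward the hinge). Now the last stretch.

Request:
servo_tool:
  claw: [1,1,1,1,1,1]
  offset:
    - [0.12,0,-0.03]
    - [0.12,0,-0.03]
    - [0.12,0,-0.03]
    - [0.12,0,-0.03]
    - [0.1,0,-0.03]
    - [0.08,0,-0.03]
  turn: [0,0,0,0,0,0]

```text
time_s: 9.3
tool_pos: [0.5209, -0.0486, 0.0698]
eef_rot: [-28.7, 87.4, -133.7]
wrist_force: [-1.4, -4.9, 4.0]
finger_gap: 0.003
```

```bash
python3 ang.py 11
```

```text
xc -0.1079 yc 0.0027 z 0.0698 Fx_c -5.12 Fz 3.97 [ -28.7143734    87.43981147 -133.65323669] 9.3 False
```

Fz has turned upward (+4 N), so the lid is on the rim and the fingers now slide past it. I'll go a little lower, then back off forward and check.

Request:
servo_tool:
  claw: [1,1,1,1,1,1,1,1]
  offset:
    - [0.08,0,0]
    - [0.08,0,0]
    - [0,0,0.1]
    - [0,0,0.4]
    - [0,0,0.6]
    - [0,0,0.8]
    - [0,0,0]
    - [0,0,0]
  turn: [0,0,0,0,0,0,0,0]

```text
time_s: 10.15
tool_pos: [0.5119, -0.0869, 0.0675]
eef_rot: [-32.9, 88.2, -137.4]
wrist_force: [-0.3, 0.5, 0.4]
finger_gap: -0.004
```

```bash
python3 ang.py 12
python3 - <<'E'
import cv2
from h import *
s,c=shot('scene','s12.png')
b=cv2.imread('pics/c12.png')[180:540,90:400]; a=cv2.resize(cv2.convertScaleAbs(c['frame'][70:290,90:400,::-1],alpha=1.6,beta=15),(434,308))
b=cv2.resize(b,(350,406)); a=cv2.copyMakeBorder(a,0,98,0,0,0)
cv2.imwrite('pics/z12.png',cv2.hconcat([b,a]))
E
```

```text
xc -0.1472 yc 0.0014 z 0.0675 Fx_c 0.39 Fz 0.36 [ -32.8993292    88.15783662 -137.44152027] 10.15 False
```

View pics/z12.png

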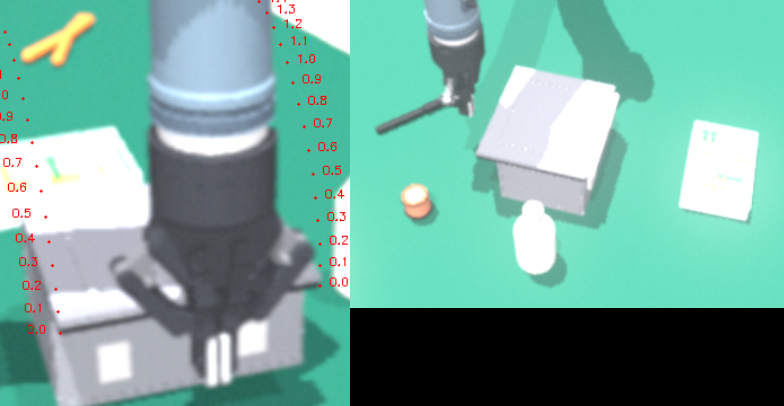

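The lid's free edge sits on the 0.0 marks (left (60,331), right near (318,287)), and the fingers stand clear with no contact force. Bottle, spool, tray and marker are unmoved, so I'm handing in.

```bash
python3 -c "
from station import *
print(job_done())"
```

```text
the job is handed in; nothing more can be done
None
```

The case is shut, and I handed the job in at about 10 s on the robot's clock. With the gripper shut, I tipped the lid over from behind and hopped the fingers over to the front. The lid settled on them at about 1.16 rad. I then lowered it along the lip's arc at roughly 0.2–0.35 rad/s until it sat on the rim, and backed the fingers off without ever pinching it.

**Last checks:**
- The final pictures showed the lid's free edge on the 0 rad marks, with the bottle, spool, tray and marker where they were by eye.
- Wrist force was about 0.5 N with the fingers about 4 cm in front of the lid. The highest reading during the job was about 6.5 N.

**What is less certain:**
- **Support at the end:** the tool could only point straight down, so the fingers held the lower edge of the lip against their sides. Over the last 0.2 rad or so, friction from a light push toward the hinge carried the lid, rather than a finger flat underneath it.
- **Lid speed:** I estimated the angles and speeds from pictures taken between moves, not continuously.

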